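Tip a parts case out of a packed rack and load it on the turntable

ROBOT

A 6-joint arm with a two-finger parallel gripper is mounted at the origin on a cart in front of the work surface, level with it; the furniture and walls round the work are solid. World frame = base frame: x ahead of the robot, y to its left, z up, the work surface at z = 0. Lengths are in m, angles in rad, forces in N, time in s.
With the tool pointing down it reaches from about 0.275 to 0.85 m from the base axis. Payload 19 kg.
Tool frame: the origin (TCP) lies on the centre line of the jaws, within the pads' length; the fingertips stand 8 mm ahead of it and the grasp point (between the pads) lies 11 mm behind it; z points along the fingers, y is the line along which they close (so a half turn about z gives the same grasp; the last joint's range is limited). The gripper opens to 85 mm and grips with 20 to 120 N. Pads are 22 mm wide; open, the fingers measure 114 mm over their backs; the gripper's body (76 mm by 85 mm) begins 54 mm behind the grasp point. The pads swing forward as they close: fully open they stand 13 mm farther back than shut.
Start: joints at [-1.361, 0.15, 1.437, -0, 1.554, -0.134], TCP at [0.194, -0.541, 0.239] pointing down, gripper open.
Joint ranges: [-2.8, 2.8], [-0.68, 2.1], [0.12, 2.68], [-1.39, 4.53], [0.16, 2.79], [-2.81, 2.81]. Speed limits (rad/s): [1.89, 1.89, 2.22, 3.01, 3.01, 3.01].

INTERFACE

Orientations are given as a unit quaternion [x, y, z, w].
In Python, from cell import * gives the robot as it stands.
- The arm moves only by the tool step_arm, never from a script. Its argument "steps" is a list that holds one entry, the list of rows, each a list of 7 numbers: the shift along the tool's x, y, z in m, then the turn, a rotation vector about the tool's x, y, z in degrees, then the finger opening in m, from 0 to 0.0854. A call has 1 to 20 rows; each row is the pose to reach, as a shift and turn from the pose commanded when the call began, along the tool's axes at that moment; what a row does not reach only later rows make up. A row lasts 1/10 s, in which the tool goes at most 50 mm and 8.59 degrees, less where a joint would pass 70% of its speed; a pose out of reach is approached as far as the arm can. A call with a gripper value outside its range is refused whole. The fingers move at their own pace and stop on an object; "grip_force" is the grip in N (left out, the last holds). Time passes only in rows, so rows that repeat a pose let the fingers close. It gives the time, the measured TCP pose, the force, the opening and the grip force at its end, in the units of the state.
- observe(): the state, without advancing time (a new reading comes with each control period).
- grab_frame(name): name is "scene" or "top"; returns the picture (420x560x3 uint8, blue, green, red); there is no depth.
- get_calibration(name): a dict with "fx", "fy", "cx", "cy" (pixels), "R" (3x3) and "t" (3): a world point X has camera coordinates R X + t. Camera axes: x right, y down, z forward; pixel columns grow to the right and rows downward; lengths in m; the calibration is good to about 2 mm. A picture is of the moment at which its call begins. get_calibration takes no time and is no camera call.
- job_done(): hands the job in; it is judged then, once.
The state is a dict: "time_s": time; "joint_pos": joint angles; "dq": joint speeds; "effort": joint torques, N m; "position": TCP position; "tcp_rot": TCP orientation; "ft_force": force on the tool from outside, world axes, zero at the start; "ft_torque": the same for the moment, N m; "width": opening from 0.0 (shut) to 1.0 (fully open); "grasp_force": force on a finger pad.
Only numpy, scipy, OpenCV 4.12 (cv2) and the standard library are available. Lean on these libraries where they do the work, as an engineer would, in place of code of your own. Each camera call takes 0.05 s, during which the arm holds its last target. There are 200 camera calls.

TASK

First turn the turntable until its empty rectangular bay is in line with the fixed steel pointer on its stand. Then pull the one case with the tall tab forward by its top, out of the packed row, so that it leans by itself on the rack's front rail, and let go of it. Finally take the leaning case, lift it out and set it down gently, upright in the bay, with the bay still at the pointer, the other four cases still standing in the rack and nothing else on the table disturbed.

Things in the scene. Friction and masses are not known exactly. Their poses are not given: they have to be found in the camera images.
- case_center (a point): Centre (75 mm above the underside) of the case to be moved: grey plastic, 64 (x) x 31 (y) x 150 (z) mm, 0.14 to 0.28 kg, the only one with a tall tab on top. z runs up along the case, -x is its front (rail side), y its 31 mm thickness, across which it is gripped. It can have any of the five places. Once it leans, its top is clear of the neighbours and can be gripped.
- tab_center (a point): Centre of the tall tab on top of that case: an upright flat tab 8 (x) x 22 (y) x 26 (z) mm, from 149 to 175 mm above the case's underside, 14 mm ahead (-x) of the case's middle; the case's flat top behind it (+x) is free, 42 mm deep.
- rack: Fixed plywood rack; origin under the middle of the row; -x its front, y along the row. The five cases stand upright on its 8 mm floor at y = -65, -32.5, 0, 32.5, 65 mm, 1.5 mm apart, front faces at x = -32. Before their feet a sill 9 mm above the floor; behind them a wall up to 71 mm high at x = 35. End cheeks 82 mm high at y = +-82 to 90, x = -92 to 43.
- rail (a point): Middle of the rack's front rail, a steel bar 10 mm thick along the row, 70 mm above the table, 44 mm ahead of the cases' faces. A case pulled forward level by its top (about 0.5 N) pivots on its lower front edge, passes its balance at about 0.4 rad when the tab has moved some 65 mm, falls on to the rail and stays leaning there at about 0.6 rad when let go.
- case_b: One of the four other grey cases in the row, 64x31x150 mm, with only a low 5 mm ridge on top; origin under its centre, z up. It stays where it is.
- case_c: One of the four other grey cases in the row, 64x31x150 mm, with only a low 5 mm ridge on top; origin under its centre, z up. It stays where it is.
- case_d: One of the four other grey cases in the row, 64x31x150 mm, with only a low 5 mm ridge on top; origin under its centre, z up. It stays where it is.
- case_e: One of the four other grey cases in the row, 64x31x150 mm, with only a low 5 mm ridge on top; origin under its centre, z up. It stays where it is.
- stand: Fixed foot of the turntable; origin on the table on the turning axis, z up; -x points to the steel pointer, a 26 mm high upright block 142 mm from the axis.
- turntable (a joint): Turntable angle (rad, positive counterclockwise from above); 0 when the empty bay is at the pointer; starts between -1.25 and -0.65. Turns with light friction (0.08 N m, about 1 N at a post) and stays where left. Wooden disc of 125 mm radius, top 28 mm above the table; two paint bottles fixed at the side away from the bay reach 109 mm above the table.
- bay (a point): Centre of the floor of the empty bay, on the disc, 66 mm from the turning axis, 33 mm above the table; the bay turns with the disc, its -x axis points outward from the turning axis. Inside it is 92 (x, radial) x 54 (y) mm; its walls are 4 mm thick and rise 23 mm above the bay's floor. The 64 mm width of the case goes along x.
- post_right (a point): Middle of the top end of the upright post beside the bay at the rim (-y side of the disc frame when the bay points to -x): 16 mm thick, 112 mm from the axis, from the disc's top (28 mm above the table) to 78 mm above the table. Pushing it round turns the disc.
- post_left (a point): The same kind of post on the opposite (+y) side.
- post_back (a point): The same kind of post opposite the bay.
- cement_jar: square glass jar with green cap, 46x46x78 mm, origin under its centre; leave alone
- marker_pen: blue marker pen lying on the table, 120 mm long, 12 mm thick; leave alone
Not all that is in view belongs to the job. Leave any orange look-alike of the part that bears case_center alone.

How it is judged:
By the outcome, as a careful person would: the job done as asked, in the order asked, and still so for the second after the job is handed in, with the robot touching nothing.
It also fails if it takes over 72 s, if anything falls off the work surface, if the arm or the gripper's body presses on something with over 40 N, if the wrist force passes 120 N, or if a joint passes its speed limit or range.

## Working session

There is one attempt and no reset: what is moved stays moved. The work goes in short steps, Python scripts to look and compute and a tool call to move; the robot and the scene stay as the last step left them, time stands still between calls to the robot, and variables do not carry over. Pictures are saved under pics/ and viewed, at most 10 in all, crops included, and the job is handed in when it is done.

Besides the shell and the picture viewer there is one more tool, called after "Call:" by a JSON object that holds its "method" and its "body", one argument or row to a line. step_arm: Moves the arm, as the interface text tells. Its arguments: {"type":"object","properties":{"steps":{"type":"array","items":{"type":"array","items":{"type":"array","items":{"type":"number"}}}},"grip_force":{"type":"number"}},"required":["steps"]}

```bash
ls; mkdir -p pics; python3 - <<'E'
from cell import *
import cv2,numpy as np
for n in("scene","top"):
    f=grab_frame(n);cv2.imwrite(f"pics/{n}0.png",f)
    c=get_calibration(n);R=np.array(c["R"]);print(n,c["fx"],c["fy"],c["cx"],c["cy"],R.round(3).tolist(),(-R.T@np.array(c["t"])).round(3))
print(observe())
E
```

```text
pics
scene 480.14949585268135 480.14949585268135 280.80568737489506 207.86018755470334 [[-0.717, -0.697, -0.01], [-0.432, 0.456, -0.778], [0.547, -0.553, -0.628]] [-0.271  0.759  1.044]
top 537.9198109475439 537.9198109475439 272.5378140410997 206.4061649196143 [[-0.507, -0.862, -0.01], [-0.757, 0.452, -0.472], [0.411, -0.232, -0.882]] [-0.104  0.315  1.53 ]
{'time_s': 0.1, 'joint_pos': array([-1.36099059e+00,  1.50944760e-01,  1.43792289e+00, -9.05327800e-06,
        1.55379492e+00, -1.33985842e-01]), 'dq': array([ 1.82893934e-05, -1.58312624e-03, -1.10715049e-03, -6.19833833e-04,
       -1.00995570e-03, -1.12898625e-03]), 'effort': array([ 4.93486426e-03, -7.14373612e+01, -5.71797645e+01, -2.25445406e-04,
        7.03708138e-03, -6.83337862e-05]), 'position': array([ 0.19375376, -0.54116247,  0.23875277]), 'tcp_rot': array([ 9.85262107e-01,  1.71050560e-01, -2.47980626e-05, -5.34402050e-04]), 'ft_force': array([0.16024248, 0.3891535 , 0.02799745]), 'ft_torque': array([-0.01106945,  0.02185695,  0.02529805]), 'grasp_force': 0.0, 'width': 1.005332927821626}
```

View pics/scene0.png

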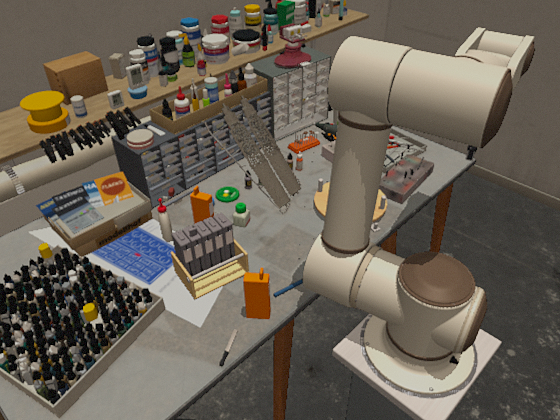

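View pics/top0.png

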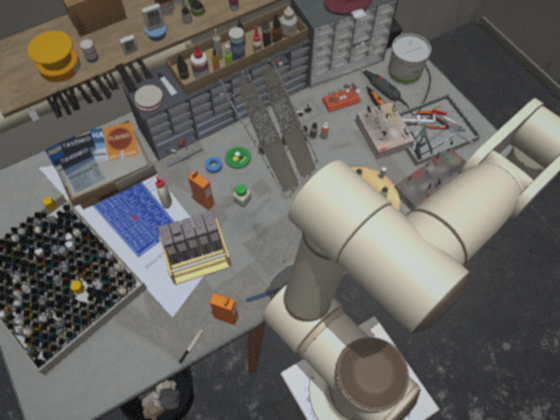

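```bash
cat > h.py <<'E'
from cell import *
import cv2,numpy as np
C={n:get_calibration(n) for n in("scene","top")}
def ray(n,p):
    c=C[n];R=np.array(c["R"]);o=-R.T@np.array(c["t"])
    d=R.T@np.array([(p[0]-c["cx"])/c["fx"],(p[1]-c["cy"])/c["fy"],1.]);return o,d/np.linalg.norm(d)
def onz(n,p,z):
    o,d=ray(n,p);return o+d*(z-o[2])/d[2]
def tri(ps,pt):
    A=[];b=[];L=[]
    for n,p in(("scene",ps),("top",pt)):
        o,d=ray(n,p);P=np.eye(3)-np.outer(d,d);A.append(P);b.append(P@o);L.append((o,d))
    X=np.linalg.solve(sum(A),sum(b));return X,[np.linalg.norm(P@X-q) for P,q in zip(A,b)]
def px(n,X):
    c=C[n];v=np.array(c["R"])@np.array(X)+np.array(c["t"]);return np.array([c["fx"]*v[0]/v[2]+c["cx"],c["fy"]*v[1]/v[2]+c["cy"]])
def crop(f,x0,y0,w,h,s):
    return cv2.resize(f[y0:y0+h,x0:x0+w],None,fx=s,fy=s,interpolation=cv2.INTER_CUBIC)
E
python3 - <<'E'
from h import *
a=crop(cv2.imread("pics/scene0.png"),160,200,95,100,4.2)
b=crop(cv2.imread("pics/top0.png"),145,195,95,100,4.2)
cv2.imwrite("pics/c1.png",np.hstack([a[:,:399],b[:,:399]]))
for p in((388,195),(350,190),(375,175)):print("turn",onz("top",p,.03))
for p in((345,180),(320,205),(385,210)):print("turnS",onz("scene",p,.03))
print("rack",onz("top",(200,270),.0),onz("top",(190,225),.158))
E
```

```text
turn [ 0.44213282 -0.41625174  0.03      ]
turn [ 0.51935338 -0.32271165  0.03      ]
turn [ 0.52427566 -0.42436148  0.03      ]
turnS [ 0.5554823  -0.40793267  0.03      ]
turnS [ 0.52664675 -0.23573748  0.03      ]
turnS [ 0.35230059 -0.36417581  0.03      ]
rack [0.533224   0.21367359 0.        ] [0.60408787 0.18683439 0.158     ]
```

View pics/c1.png

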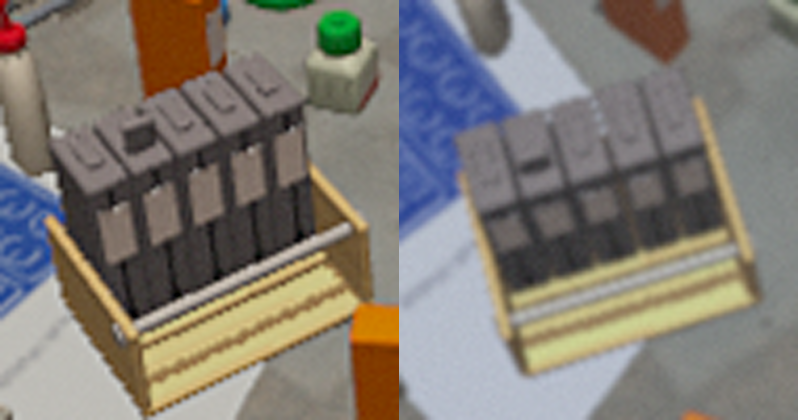

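The tall tab is at scene (193,231), top (177,232): second case from the left, at rack y=+32.5. The things that could be taken for it are:
- the four low-ridge grey cases, at scene x 180, 204, 215 and 226
- the two orange look-alikes, at scene (202,205) and (257,295), which I leave alone

The arm hides the turntable, so I swing it away first.

```bash
cat >> h.py <<'E'
from scipy.spatial.transform import Rotation as Ro
def rows(way,p0=None,q0=None):
    """way: list of (pos, Rotation, opening) -> rounded rows relative to current pose"""
    s=observe();p0=s["position"] if p0 is None else np.array(p0);R0=Ro.from_quat(s["tcp_rot"] if q0 is None else q0)
    out=[]
    for p,R,w in way:
        d=R0.inv().apply(np.array(p)-p0);r=np.degrees((R0.inv()*R).as_rotvec())
        out.append([round(float(v),4) for v in d]+[round(float(v),1) for v in r]+[w])
    return out
E
python3 - <<'E'
from h import *
s=observe();p=s["position"];R=Ro.from_quat(s["tcp_rot"]);w=[]
for a in np.linspace(0,-0.95,12)[1:]:
    Z=Ro.from_euler("z",a);w.append((Z.apply(p),Z*R,.085))
print(rows(w))
X,e=tri((192.9,231),(177,232));print("tab",X,e)
for n,l in(("scene",[(120,333),(350,230)]),("top",[(114,318),(336,250)])):
    o=(160,200) if n=="scene" else (145,195)
    for q in l:print("rail",n,onz(n,(o[0]+q[0]/4.2,o[1]+q[1]/4.2),.07))
E
```

```text
[[-0.0496, -0.0021, -0.0, -0.0, 0.0, 4.9, 0.085], [-0.0988, -0.0086, -0.0, -0.0, 0.0, 9.9, 0.085], [-0.1473, -0.0192, 0.0, -0.0, 0.0, 14.8, 0.085], [-0.1946, -0.034, 0.0, -0.0, 0.0, 19.8, 0.085], [-0.2406, -0.0528, 0.0, -0.0, 0.0, 24.7, 0.085], [-0.2847, -0.0755, 0.0, -0.0, 0.0, 29.7, 0.085], [-0.3267, -0.1019, 0.0001, -0.0, 0.0, 34.6, 0.085], [-0.3663, -0.1318, 0.0001, -0.0, 0.0, 39.6, 0.085], [-0.4031, -0.1651, 0.0001, -0.0, 0.0, 44.5, 0.085], [-0.437, -0.2014, 0.0002, -0.0, 0.1, 49.5, 0.085], [-0.4676, -0.2404, 0.0002, -0.0, 0.1, 54.4, 0.085]]
tab [0.59606807 0.22833575 0.16979048] [np.float64(0.001112167740728203), np.float64(0.0011121677407282772)]
rail scene [0.54359276 0.29798845 0.07      ]
rail scene [0.50561399 0.13037394 0.07      ]
rail top [0.5434145  0.28882965 0.07      ]
rail top [0.50988223 0.1330611  0.07      ]
```

Call:
{"method": "step_arm", "body": {
  "steps": [
    [[-0.05,-0.002,0,0,0,5,0.085],[-0.099,-0.009,0,0,0,10,0.085],[-0.147,-0.019,0,0,0,15,0.085],[-0.195,-0.034,0,0,0,20,0.085],[-0.241,-0.053,0,0,0,25,0.085],[-0.285,-0.076,0,0,0,30,0.085],[-0.327,-0.102,0,0,0,35,0.085],[-0.366,-0.132,0,0,0,40,0.085],[-0.403,-0.165,0,0,0,45,0.085],[-0.437,-0.201,0,0,0,50,0.085],[-0.468,-0.24,0,0,0,54,0.085],[-0.468,-0.24,0,0,0,54,0.085]]
  ]
}}

```text
time_s: 1.3
position: [-0.3321, -0.4701, 0.2386]
tcp_rot: [0.954, -0.299, -0.0, -0.001]
ft_force: [0.0, 0.2, -0.6]
width: 0.995
grasp_force: 0.0
```

```bash
python3 - <<'E'
from h import *
a=grab_frame("scene");b=grab_frame("top");cv2.imwrite("pics/scene1.png",a);cv2.imwrite("pics/top1.png",b)
cx,cy=px("scene",(.46,-.36,.03));dx,dy=px("top",(.46,-.36,.03));print(cx,cy,dx,dy)
x0,y0,x1,y1=[int(v) for v in(cx-66,cy-65,dx-66,dy-65)];print(x0,y0,x1,y1)
cv2.imwrite("pics/c2.png",np.hstack([crop(a,x0,y0,132,130,3),crop(b,x1,y1,132,130,3)]))
E
```

```text
358.2087378249522 196.97999793853074 370.28881870054295 198.69361866084336
292 131 304 133
```

View pics/c2.png

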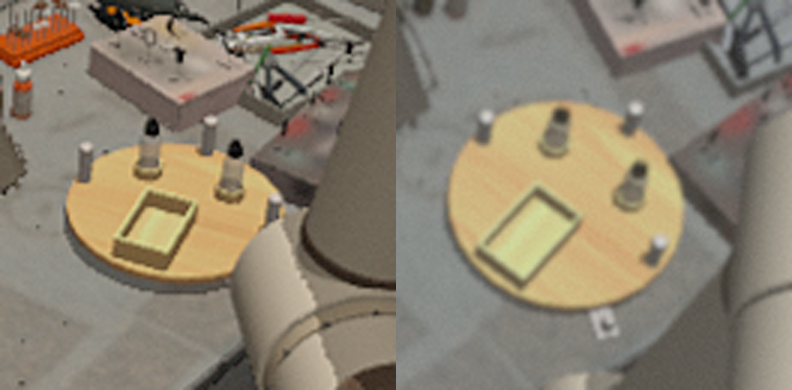

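```bash
python3 - <<'E'
from h import *
T=lambda x,y:(304+x/3,133+y/3)
S=lambda x,y:(292+x/3,131+y/3)
P={k:onz("top",T(*v),.078) for k,v in dict(a=(88,114),b=(238,106),c=(263,241)).items()}
Q={k:onz("scene",S(*v),.078) for k,v in dict(a=(85,147),b=(210,119),c=(275,201)).items()}
print(P,Q)
for D in(P,Q):
    m=(D["a"]+D["c"])/2;print("axis",m,np.linalg.norm(D["a"]-D["c"])/2,"b",np.linalg.norm(D["b"]-m),"baydir(b)",np.degrees(np.arctan2(*(m-D["b"])[1::-1])),"perp",np.degrees(np.arctan2(*(D["a"]-D["c"])[1::-1])))
bc=[onz("top",T(*v),.056) for v in((82,250),(142,188),(186,215),(127,288))]
print("bay",np.mean(bc,0),[np.linalg.norm(bc[i]-bc[i-1]).round(3) for i in range(4)])
bs=[onz("scene",S(*v),.056) for v in((113,240),(153,190),(197,207),(165,254))];print("bayS",np.mean(bs,0),[np.linalg.norm(bs[i]-bs[i-1]).round(3) for i in range(4)])
print("pointer",onz("top",T(208,323),.015), onz("top",T(208,312),.026))
for n in("scene","top"):
    f=cv2.imread(f"pics/{n}1.png");h=cv2.cvtColor(f,cv2.COLOR_BGR2HSV);m=cv2.inRange(h,(10,70,120),(25,200,255))
    o=(292,131) if n=="scene" else (304,133)
    k=np.zeros_like(m);k[o[1]:o[1]+130,o[0]:o[0]+132]=255;m&=k
    c=max(cv2.findContours(m,0,1)[0],key=cv2.contourArea)
    g=np.array([onz(n,q[0],.028)[:2] for q in c]);print(n,len(g),g.min(0),g.max(0))
    if n=="top":
        from scipy.optimize import least_squares
        r=least_squares(lambda v:np.hypot(*(g-v[:2]).T)-v[2],[.46,-.36,.125],loss="soft_l1",f_scale=.002);print("disc",r.x)
E
```

```text
{'a': array([ 0.58381216, -0.29627825,  0.078     ]), 'b': array([ 0.51085393, -0.43782432,  0.078     ]), 'c': array([ 0.36733974, -0.36449577,  0.078     ])} {'a': array([ 0.57798714, -0.29444237,  0.078     ]), 'b': array([ 0.50796894, -0.43834924,  0.078     ]), 'c': array([ 0.36172079, -0.3597729 ,  0.078     ])}
axis [ 0.47557595 -0.33038701  0.078     ] 0.11348341619612458 b 0.11308099447326599 baydir(b) 108.17804553106694 perp 17.491340338488545
axis [ 0.46985396 -0.32710763  0.078     ] 0.11295929683856484 b 0.1175901634145229 baydir(b) 108.91311853390773 perp 16.80870709538151
bay [ 0.44784032 -0.26572575  0.056     ] [np.float64(0.061), np.float64(0.098), np.float64(0.054), np.float64(0.107)]
bayS [ 0.44774704 -0.26514776  0.056     ] [np.float64(0.059), np.float64(0.103), np.float64(0.056), np.float64(0.092)]
pointer [ 0.33993129 -0.28893408  0.015     ] [ 0.34679269 -0.2917483   0.026     ]
scene 201 [ 0.35796454 -0.45701245] [ 0.59907005 -0.20376336]
top 216 [ 0.34880796 -0.45527136] [ 0.59797693 -0.20559158]
disc [ 0.47353884 -0.32985604  0.12323826]
```

```bash
python3 - <<'E'
from h import *
b=cv2.imread("pics/top1.png")
cv2.imwrite("pics/c3.png",cv2.resize(b[225:255,355:395],None,fx=15,fy=15,interpolation=cv2.INTER_NEAREST))
T=lambda x,y:(304+x/3,133+y/3)
print("bottles",onz("top",T(158,146),.04),onz("top",T(231,200),.04))
for a in (158,160,162,164,166):
    r=np.radians(a);print(a,px("top",(.4735+.142*np.cos(r),-.3297+.142*np.sin(r),.026)),px("top",(.4735+.142*np.cos(r),-.3297+.142*np.sin(r),0)))
E
```

```text
bottles [ 0.52977329 -0.35429491  0.04      ] [ 0.43610141 -0.38242513  0.04      ]
158 [370.20308595 240.5786001 ] [368.94606075 244.06037175]
160 [371.77998538 240.32846943] [370.50155996 243.81296359]
162 [373.3410152  240.02784443] [372.04147888 243.51558521]
164 [374.88405844 239.67717394] [373.56373204 243.16867949]
166 [376.40702872 239.2769816 ] [375.06626388 242.77276316]
```

View pics/c3.png

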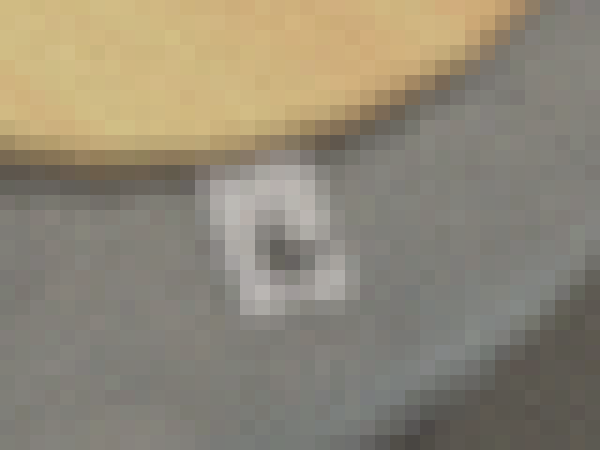

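```bash
python3 - <<'E'
from h import *
m=np.array([.4730,-.3295])
for p,z in(((372.2,236),.002),((374.8,245),.002),((373.5,240.5),.002),((373.6,241.8),.013),((373.3,240),.026)):
    X=onz("top",p,z)[:2];d=X-m;print(p,X.round(4),np.hypot(*d).round(4),np.degrees(np.arctan2(d[1],d[0])).round(1))
A,B=[onz("top",p,.002)[:2] for p in((372.2,236),(374.8,245))];d=B-A;print(np.degrees(np.arctan2(d[1],d[0])))
s=observe();p=s["position"];R=Ro.from_quat(s["tcp_rot"])
# sweep back round base to the start bearing for post a
post=np.array([.5808,-.2955]);print("post a",np.hypot(*(post-m)),np.degrees(np.arctan2(*(post-m)[::-1])))
def yaw(a):return Ro.from_matrix(np.array([[np.cos(a),np.sin(a),0],[np.sin(a),-np.cos(a),0],[0,0,-1]]).T.T)
a0,a1=np.arctan2(p[1],p[0]),np.arctan2(post[1],post[0]);r0,r1=np.hypot(*p[:2]),np.hypot(*post)
y0=np.arctan2(R.as_matrix()[1,0],R.as_matrix()[0,0]);y1=np.radians(17.2);print(np.degrees([a0,a1,y0]))
w=[]
for t in np.linspace(0,1,25)[1:]:
    a=a0+t*(a1-a0);r=r0+t*(r1-r0);w.append(([r*np.cos(a),r*np.sin(a),.22],yaw(y0+t*(y1-y0)),.05))
for q in rows(w):print(q)
E
```

```text
(372.2, 236) [ 0.3586 -0.3004] 0.118 165.7
(374.8, 245) [ 0.3294 -0.2894] 0.1491 164.4
(373.5, 240.5) [ 0.3439 -0.2949] 0.1336 165.0
(373.6, 241.8) [ 0.337  -0.2882] 0.1422 163.1
(373.3, 240) [ 0.3386 -0.2858] 0.1413 162.0
159.40349514718088
post a 0.1130346849422778 17.505216441530944
[-124.80967852  -26.96612688  -34.41227617]
[0.0411, 0.002, 0.0189, -0.0, -0.0, -2.2, 0.05]
[0.0825, 0.0011, 0.019, -0.0, -0.0, -4.3, 0.05]
[0.1239, -0.0029, 0.019, -0.0, -0.0, -6.5, 0.05]
[0.1652, -0.0098, 0.019, -0.0, -0.0, -8.6, 0.05]
[0.2061, -0.0197, 0.019, -0.0, -0.0, -10.8, 0.05]
[0.2464, -0.0326, 0.019, -0.0, -0.0, -12.9, 0.05]
[0.2859, -0.0484, 0.019, -0.0, -0.0, -15.1, 0.05]
[0.3243, -0.0671, 0.0191, -0.0, -0.0, -17.2, 0.05]
[0.3615, -0.0886, 0.0191, -0.0, -0.0, -19.4, 0.05]
[0.3973, -0.1128, 0.0191, -0.0, -0.0, -21.5, 0.05]
[0.4314, -0.1397, 0.0191, -0.0, -0.0, -23.7, 0.05]
[0.4637, -0.1691, 0.0192, -0.0, -0.0, -25.8, 0.05]
[0.4939, -0.2008, 0.0192, -0.0, -0.0, -28.0, 0.05]
[0.522, -0.2349, 0.0192, -0.0, -0.0, -30.1, 0.05]
[0.5476, -0.271, 0.0193, -0.0, -0.0, -32.3, 0.05]
[0.5708, -0.3091, 0.0193, -0.0, -0.0, -34.4, 0.05]
[0.5912, -0.3489, 0.0193, -0.0, -0.0, -36.6, 0.05]
[0.6089, -0.3903, 0.0194, -0.0, -0.0, -38.7, 0.05]
[0.6236, -0.4331, 0.0194, -0.0, -0.0, -40.9, 0.05]
[0.6353, -0.477, 0.0194, -0.0, -0.0, -43.0, 0.05]
[0.6439, -0.5219, 0.0195, -0.0, -0.0, -45.2, 0.05]
[0.6492, -0.5675, 0.0195, -0.0, -0.0, -47.3, 0.05]
[0.6513, -0.6135, 0.0195, -0.0, -0.0, -49.5, 0.05]
[0.6501, -0.6599, 0.0196, -0.0, -0.0, -51.6, 0.05]
```

The close crop shows the light pointer foot at top (369–378, 235–246) with the dark pointer at about (373.6, 241). That is about 142 mm from the axis, at a bearing of about 163.5°. The bay is at about 107.7°, so the disc needs +56°.

Call:
{"method": "step_arm", "body": {
  "steps": [
    [[0.041,0.002,0.01,0,0,-2,0.05],[0.083,0.001,0.019,0,0,-4,0.05],[0.124,-0.003,0.019,0,0,-6,0.05],[0.165,-0.01,0.019,0,0,-9,0.05],[0.206,-0.02,0.019,0,0,-11,0.05],[0.246,-0.033,0.019,0,0,-13,0.05],[0.286,-0.048,0.019,0,0,-15,0.05],[0.324,-0.067,0.019,0,0,-17,0.05],[0.362,-0.089,0.019,0,0,-19,0.05],[0.397,-0.113,0.019,0,0,-22,0.05],[0.431,-0.14,0.019,0,0,-24,0.05],[0.464,-0.169,0.019,0,0,-26,0.05],[0.494,-0.201,0.019,0,0,-28,0.05],[0.522,-0.235,0.019,0,0,-30,0.05],[0.548,-0.271,0.019,0,0,-32,0.05],[0.571,-0.309,0.019,0,0,-34,0.05],[0.591,-0.349,0.019,0,0,-37,0.05],[0.609,-0.39,0.019,0,0,-39,0.05],[0.624,-0.433,0.019,0,0,-41,0.05],[0.635,-0.477,0.019,0,0,-43,0.05]]
  ]
}}

```text
time_s: 3.4
position: [0.4683, -0.4344, 0.22]
tcp_rot: [0.997, 0.078, 0.0, -0.0]
ft_force: [1.0, -1.3, 1.0]
width: 0.588
grasp_force: 0.0
```

```bash
cat >> h.py <<'E'
def yaw(a):return Ro.from_matrix([[np.cos(a),np.sin(a),0],[np.sin(a),-np.cos(a),0],[0,0,-1]])
E
python3 - <<'E'
from h import *
print(observe()["position"])
Y=yaw(np.radians(17.5))
for q in rows([((.5808,-.2955,.17),Y,.05),((.5808,-.2955,.062),Y,.05)]):print(q)
E
```

```text
[ 0.4683025  -0.43435574  0.22002195]
[0.1327, -0.1197, 0.0501, -0.0, -0.0, -8.6, 0.05]
[0.1327, -0.1196, 0.1581, -0.0, -0.0, -8.6, 0.05]
```

Call:
{"method": "step_arm", "body": {
  "steps": [
    [[0.033,-0.03,0.01,0,0,-2,0.05],[0.066,-0.06,0.02,0,0,-4,0.05],[0.1,-0.09,0.03,0,0,-6,0.05],[0.133,-0.12,0.04,0,0,-8.6,0.05],[0.133,-0.12,0.05,0,0,-8.6,0.05],[0.133,-0.12,0.09,0,0,-8.6,0.05],[0.133,-0.12,0.12,0,0,-8.6,0.05],[0.133,-0.12,0.145,0,0,-8.6,0.05],[0.133,-0.12,0.158,0,0,-8.6,0.05],[0.133,-0.12,0.158,0,0,-8.6,0.05]]
  ]
}}

```text
time_s: 4.4
position: [0.5786, -0.2971, 0.0607]
tcp_rot: [0.989, 0.151, -0.001, -0.001]
ft_force: [-0.3, 0.9, 0.4]
width: 0.586
grasp_force: 0.0
```

```bash
python3 - <<'E'
from h import *
print(observe()["ft_force"],observe()["position"])
m=np.array([.4730,-.3295]);w=[]
y0=17.5
for t in np.linspace(0,56,17)[1:]:
    a=np.radians(y0+t);w.append(([m[0]+.113*np.cos(a),m[1]+.113*np.sin(a),.062],yaw(a),.03))
for q in rows(w):print(q)
E
```

```text
[-0.27463745  0.91692941  0.39599508] [ 0.57862345 -0.29706031  0.06066536]
[0.0023, -0.0077, -0.0013, -0.1, 0.1, -3.6, 0.03]
[0.0016, -0.0146, -0.0013, -0.1, 0.1, -7.1, 0.03]
[0.0006, -0.0214, -0.0013, -0.1, 0.1, -10.6, 0.03]
[-0.0009, -0.0282, -0.0013, -0.1, 0.1, -14.1, 0.03]
[-0.0028, -0.0348, -0.0012, -0.2, 0.1, -17.6, 0.03]
[-0.0051, -0.0413, -0.0012, -0.2, 0.1, -21.1, 0.03]
[-0.0078, -0.0477, -0.0012, -0.2, 0.1, -24.6, 0.03]
[-0.0109, -0.0538, -0.0012, -0.2, 0.1, -28.1, 0.03]
[-0.0143, -0.0598, -0.0012, -0.2, 0.1, -31.6, 0.03]
[-0.0181, -0.0656, -0.0011, -0.2, 0.1, -35.1, 0.03]
[-0.0222, -0.0711, -0.0011, -0.2, 0.0, -38.6, 0.03]
[-0.0267, -0.0764, -0.0011, -0.2, 0.0, -42.1, 0.03]
[-0.0315, -0.0813, -0.0011, -0.2, 0.0, -45.6, 0.03]
[-0.0366, -0.086, -0.0011, -0.2, 0.0, -49.1, 0.03]
[-0.0419, -0.0904, -0.001, -0.2, 0.0, -52.6, 0.03]
[-0.0475, -0.0944, -0.001, -0.2, 0.0, -56.1, 0.03]
```

Call:
{"method": "step_arm", "body": {
  "steps": [
    [[0.002,-0.004,0,0,0,-2,0.026],[0.002,-0.0077,0,0,0,-3.6,0.026],[0.002,-0.0146,0,0,0,-7,0.026],[0.001,-0.021,0,0,0,-10.6,0.026],[-0.001,-0.028,0,0,0,-14,0.026],[-0.003,-0.035,0,0,0,-17.6,0.026],[-0.005,-0.041,0,0,0,-21,0.026],[-0.008,-0.048,0,0,0,-24.6,0.026],[-0.011,-0.054,0,0,0,-28,0.026],[-0.014,-0.06,0,0,0,-31.6,0.026],[-0.018,-0.066,0,0,0,-35,0.026],[-0.022,-0.071,0,0,0,-38.6,0.026],[-0.027,-0.076,0,0,0,-42,0.026],[-0.032,-0.081,0,0,0,-45.6,0.026],[-0.037,-0.086,0,0,0,-49,0.026],[-0.042,-0.09,0,0,0,-52.6,0.026],[-0.0475,-0.0945,0,0,0,-56,0.026],[-0.0475,-0.0945,0,0,0,-56,0.02],[-0.0475,-0.0945,0,0,0,-56,0.014],[-0.0475,-0.0945,0,0,0,-56,0.014]]
  ],
  "grip_force": 20
}}

```text
time_s: 6.4
position: [0.5064, -0.2222, 0.0635]
tcp_rot: [0.803, 0.596, 0.001, 0.001]
ft_force: [-0.2, 2.2, 8.3]
width: 0.181
grasp_force: 19.5
```

```bash
python3 - <<'E'
from h import *
s=observe();print(s["ft_force"],s["position"],s["width"]*.085,s["grasp_force"])
a=grab_frame("scene");b=grab_frame("top");cv2.imwrite("pics/scene2.png",a);cv2.imwrite("pics/top2.png",b)
cv2.imwrite("pics/c4.png",np.hstack([crop(a,292,131,132,130,3),crop(b,304,133,132,130,3)]))
E
```

```text
[-0.24729039  2.2000949   8.28423885] [ 0.50638517 -0.22219244  0.06349743] 0.015344903021580935 19.53556627035141
```

View pics/c4.png

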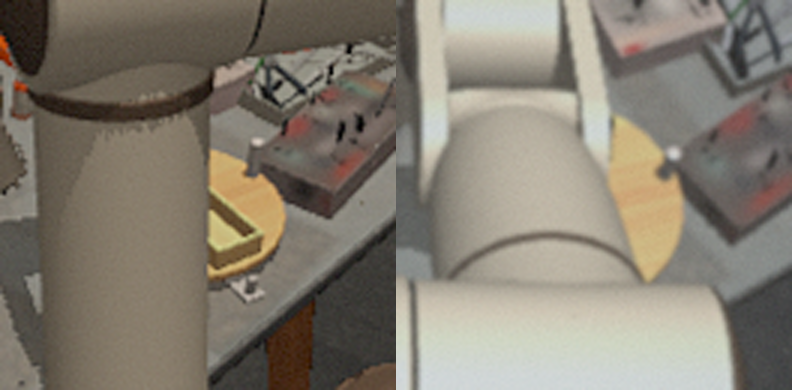

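```bash
python3 - <<'E'
from h import *
T=lambda x,y:(304+x/3,133+y/3)
S=lambda x,y:(292+x/3,131+y/3)
c1=onz("top",T(279,153),.078);c2=onz("scene",S(256,143),.078);print(c1,c2)
a=np.array([.5064,-.2222])
for c in(c1,c2):
    d=a-c[:2];m=(a+c[:2])/2;print("half",np.hypot(*d)/2,"axis",m,"bay",90+np.degrees(np.arctan2(d[1],d[0])))
for p,z in(((250,279),.026),((251,290),.004)):
    X=onz("scene",S(*p),z);print("ptr",X)
    for m in((.473,-.3295),(.4745,-.3297),(.471,-.327)):
        d=X[:2]-m;print(np.hypot(*d),np.degrees(np.arctan2(d[1],d[0])))
f=cv2.imread("pics/scene2.png");cv2.imwrite("pics/c5.png",cv2.resize(f[190:235,355:400],None,fx=13,fy=13,interpolation=cv2.INTER_NEAREST))
E
```

```text
[ 0.4422142  -0.44032344  0.078     ] [ 0.44035649 -0.43534285  0.078     ]
half 0.11368558754779076 axis [ 0.4743071  -0.33126172] bay 163.60275990284953
half 0.11157018037145948 axis [ 0.47337825 -0.32877143] bay 162.784111995229
ptr [ 0.33617224 -0.28760884  0.026     ]
0.1430968344332696 162.97751771427133
0.14458988123934488 163.0757446583788
0.1404641847861576 163.71379538117623
ptr [ 0.33775975 -0.29592481  0.004     ]
0.13934568298462702 166.05744961986153
0.1408497788515676 166.12551141253968
0.1368160532394624 166.8717717850478
```

View pics/c5.png

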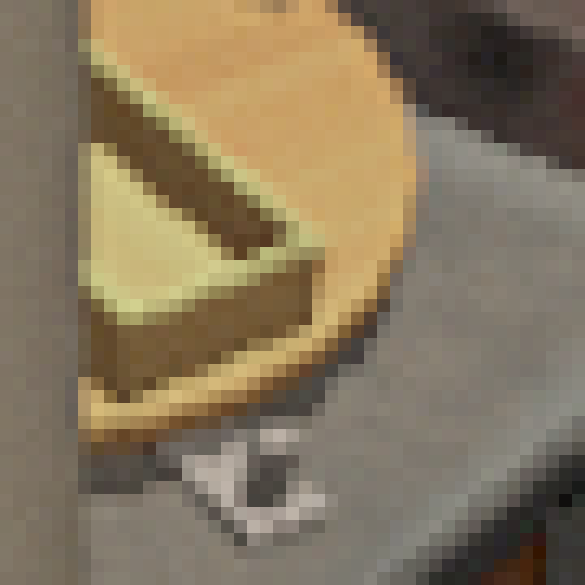

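```bash
python3 - <<'E'
from h import *
m=np.array((.4735,-.3295));ang=lambda X:(np.hypot(*(X[:2]-m)).round(4),np.degrees(np.arctan2(*(X[:2]-m)[::-1])).round(2))
A=onz("scene",(364.1,214),.056);B=onz("scene",(379.9,208.9),.056);print(np.linalg.norm(A-B),"bay",ang((A+B)/2), "normal",np.degrees(np.arctan2(*(A-B)[1::-1]))+90)
E1=onz("scene",(361.8,193.8),.056);d=B-E1;print("edge dir",np.degrees(np.arctan2(d[1],d[0])))
for a in(162,163.5,165):
    r=np.radians(a);print(a,[px("scene",(*(m+.142*np.array([np.cos(r),np.sin(r)])),z)).round(1).tolist() for z in(.026,.013,0)],[px("top",(*(m+.142*np.array([np.cos(r),np.sin(r)])),z)).round(1).tolist() for z in(.026,.013,0)])
E
```

```text
0.06036239534725268 bay (np.float64(0.1148), np.float64(165.38)) normal 159.01513151937735
edge dir 164.66484755425742
162 [[374.4, 224.0], [373.9, 227.0], [373.5, 230.0]] [[373.3, 240.1], [372.6, 241.8], [372.0, 243.5]]
163.5 [[375.3, 223.6], [374.9, 226.6], [374.4, 229.6]] [[374.4, 239.8], [373.8, 241.6], [373.1, 243.3]]
165 [[376.2, 223.2], [375.8, 226.3], [375.3, 229.2]] [[375.6, 239.5], [374.9, 241.3], [374.3, 243.0]]
```

The crop shows the bay's end wall and corners at scene (364,214) and (380,209). The pointer column, at about scene (376,226), stands in front of the middle of that wall. The estimates put both at 164°±1°, so the bay is in line. Next I let go and move to behind the tab.

```bash
python3 - <<'E'
from h import *
s=observe();p=s["position"];R=Ro.from_quat(s["tcp_rot"]).as_matrix();y0=np.degrees(np.arctan2(R[1,0],R[0,0]));print(y0)
w=[(p+[0,0,.05*k],yaw(np.radians(y0)),.05) for k in(0,1,2,3,4)]
P=p+[0,0,.2];Q=np.array([.6146,.2239,.25])
for t in np.linspace(0,1,13)[1:]:
    w.append((P+t*(Q-P),yaw(np.radians(y0+t*(-12.5-y0))),.0))
for q in rows(w):print(q)
E
```

```text
73.22927799555339
[0.0, 0.0, 0.0, 0.1, -0.0, -0.0, 0.05]
[0.0, 0.0001, -0.05, 0.1, -0.0, -0.0, 0.05]
[0.0, 0.0002, -0.1, 0.1, -0.0, -0.0, 0.05]
[0.0, 0.0003, -0.15, 0.1, -0.0, -0.0, 0.05]
[0.0, 0.0004, -0.2, 0.1, -0.0, -0.0, 0.05]
[0.0382, -0.0017, -0.1989, 0.1, -0.0, 7.1, 0.0]
[0.0764, -0.0038, -0.1978, 0.1, -0.0, 14.3, 0.0]
[0.1146, -0.0059, -0.1966, 0.1, -0.0, 21.4, 0.0]
[0.1528, -0.008, -0.1955, 0.1, -0.0, 28.6, 0.0]
[0.191, -0.0101, -0.1944, 0.1, -0.0, 35.7, 0.0]
[0.2292, -0.0122, -0.1933, 0.1, -0.0, 42.9, 0.0]
[0.2674, -0.0143, -0.1922, 0.1, -0.0, 50.0, 0.0]
[0.3056, -0.0164, -0.191, 0.1, -0.1, 57.2, 0.0]
[0.3438, -0.0185, -0.1899, 0.1, -0.1, 64.3, 0.0]
[0.382, -0.0206, -0.1888, 0.1, -0.1, 71.4, 0.0]
[0.4202, -0.0227, -0.1877, 0.1, -0.1, 78.6, 0.0]
[0.4583, -0.0248, -0.1865, 0.1, -0.1, 85.7, 0.0]
```

Call:
{"method": "step_arm", "body": {
  "steps": [
    [[0,0,0,0,0,0,0.04],[0,0,0,0,0,0,0.04],[0,0,-0.03,0,0,0,0.04],[0,0,-0.07,0,0,0,0.04],[0,0,-0.12,0,0,0,0.04],[0,0,-0.16,0,0,0,0.04],[0.01,0,-0.2,0,0,0,0.04],[0.038,-0.002,-0.199,0,0,7,0],[0.076,-0.004,-0.198,0,0,14,0],[0.115,-0.006,-0.197,0,0,21,0],[0.153,-0.008,-0.195,0,0,28.5,0],[0.191,-0.01,-0.194,0,0,35.5,0],[0.229,-0.012,-0.193,0,0,43,0],[0.267,-0.014,-0.192,0,0,50,0],[0.306,-0.016,-0.191,0,0,57,0],[0.344,-0.018,-0.19,0,0,64,0],[0.382,-0.021,-0.189,0,0,71.5,0],[0.42,-0.023,-0.188,0,0,78.5,0],[0.458,-0.025,-0.187,0,0,85.7,0],[0.458,-0.025,-0.187,0,0,85.7,0]]
  ]
}}

```text
time_s: 8.5
position: [0.6134, 0.2277, 0.2483]
tcp_rot: [0.994, -0.11, -0.001, -0.0]
ft_force: [0.4, -0.5, 0.3]
width: 0.0
grasp_force: 0.0
```

```bash
python3 - <<'E'
from h import *
s=observe();print(s["position"],s["joint_pos"].round(2),s["ft_force"].round(1),s["width"])
a=grab_frame("scene");b=grab_frame("top");cv2.imwrite("pics/scene3.png",a);cv2.imwrite("pics/top3.png",b)
cv2.imwrite("pics/c6.png",np.hstack([a[100:400,60:460],b[100:400,120:520]]))
Y=yaw(np.radians(-12.5))
for q in rows([((.6146,.2239,.25),Y,0),((.6146,.2239,.178),Y,0)]):print(q)
E
```

```text
[0.61335389 0.22767198 0.24833223] [0.24 0.32 1.22 0.   1.61 2.03] [ 0.4 -0.5  0.3] 7.0135403159811e-05
[0.0015, 0.0002, -0.0012, 0.0, 0.0, 0.2, 0]
[0.0016, 0.0001, 0.0708, 0.0, 0.0, 0.2, 0]
```

View pics/c6.png

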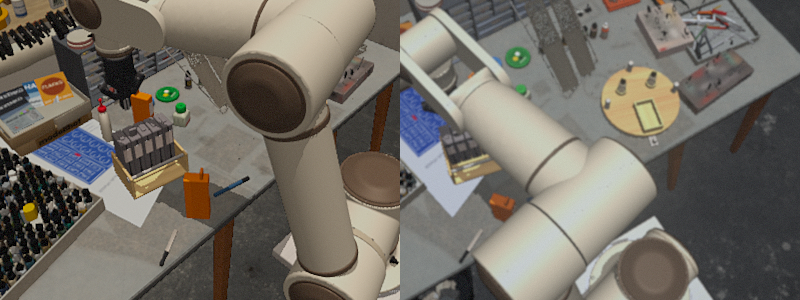

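```bash
python3 - <<'E'
from h import *
b=cv2.imread("pics/top3.png");h=cv2.cvtColor(b,cv2.COLOR_BGR2HSV)
x0,y0=int(120+654-400),int(100+140)
print("ptr region",x0,y0)
g=b[y0-7:y0+9,x0-9:x0+9].astype(int).sum(2)//3
print(g)
# bay floor and rim
fx,fy=120+648-400,100+117
print(b[fy,fx],h[fy,fx],h[fy-10,fx+25],h[fy,fx-25])
m=cv2.inRange(h,(24,0,0),(40,255,255));k=np.zeros_like(m);k[fy-28:fy+28,fx-30:fx+30]=255;m&=k
m=cv2.morphologyEx(m,cv2.MORPH_CLOSE,np.ones((5,5)))
c=max(cv2.findContours(m,0,1)[0],key=cv2.contourArea);print(cv2.contourArea(c),cv2.minAreaRect(c))
H=np.array([onz("top",q[0],.05)[:2] for q in cv2.convexHull(c)],np.float32)
r=cv2.minAreaRect(H*1000);print("rect mm",r,"dir",np.degrees(np.arctan2(*(np.array(r[0])/1000-[.4735,-.3297])[::-1])))
E
```

```text
ptr region 374 240
[[135 150 156 160 156 160 161 158 154 143 138 119 108  96  90  94 101 112]
 [150 151 153 146 140 139 134 128 122 118 105  95  90  96 102 110 116 121]
 [123 118 116 114 114 113 113 114 123 123 113 104 111 113 119 122 122 121]
 [ 95  88  89 108 127 135 135 138 155 156 147 125 118 120 124 119 121 120]
 [ 95  94  97 123 156 168 164 166 167 175 162 140 122 125 123 122 122 120]
 [110 115 111 131 165 180 173 170 162 174 168 146 128 124 126 122 122 122]
 [123 125 120 128 160 175 170 148 142 167 172 157 132 123 123 120 124 122]
 [122 123 122 119 144 165 166 131 118 149 160 148 129 120 122 119 120 117]
 [124 123 122 118 132 161 162 123  93 110 126 135 139 127 121 122 118 120]
 [125 123 123 120 126 155 161 137 101  93 113 147 156 138 121 119 116 119]
 [125 126 121 121 122 141 164 159 134 126 142 164 167 142 118 116 116 116]
 [125 120 124 121 114 128 161 175 159 149 149 160 156 136 117 119 116 117]
 [123 124 125 121 118 124 156 164 150 139 125 126 130 124 117 115 114 115]
 [127 124 125 123 124 119 127 130 124 120 115 115 115 117 117 114 113 116]
 [122 125 124 123 124 120 119 116 116 120 118 118 119 119 120 119 117 115]
 [124 120 123 124 122 123 118 122 119 123 121 119 119 122 119 116 116 119]]
[138 194 200] [ 27  79 200] [ 19 100 199] [ 19 100 199]
1328.0 ((367.5, 221.0), (46.0, 59.0), 90.0)
rect mm ((395.3810729980469, -297.47869873046875), (183.74581909179688, 157.869873046875), 59.2516975402832) dir 157.58558005160765
```

```bash
python3 - <<'E'
from h import *
b=cv2.imread("pics/top3.png");h=cv2.cvtColor(b,cv2.COLOR_BGR2HSV)
fx,fy=368,217
m=cv2.inRange(h,(23,55,150),(36,255,255));k=np.zeros_like(m);k[fy-24:fy+24,fx-24:fx+24]=255;m&=k
n,l,st,ce=cv2.connectedComponentsWithStats(m);i=l[fy,fx];print(st[i],ce[i])
c=max(cv2.findContours((l==i).astype(np.uint8),0,1)[0],key=cv2.contourArea)
H=np.array([onz("top",q[0],.04)[:2] for q in cv2.convexHull(c)],np.float32)
r=cv2.minAreaRect(H*1000);print("rect mm",r)
for mm in((.4735,-.3297),(.473,-.3295)):print("dir",np.degrees(np.arctan2(*(np.array(r[0])/1000-mm)[::-1])),np.hypot(*(np.array(r[0])/1000-mm)))
for nme in("m",):
    d=cv2.inRange(h,(8,60,120),(22,200,255));k=np.zeros_like(m);k[160:250,315:415]=255
    q=max(cv2.findContours(d&k,0,1)[0],key=cv2.contourArea);E=np.array([onz("top",p[0],.028)[:2] for p in cv2.convexHull(q)],np.float32)
    print("disc",cv2.minEnclosingCircle(E*1000))
# posts: grey bright spots near expected
for a in(74,254,344):
    R=np.radians(a);print(a,px("top",(.4735+.112*np.cos(R),-.3297+.112*np.sin(R),.078)))
v=h[...,1];mp=cv2.inRange(h,(0,0,120),(180,45,255));k=np.zeros_like(m);k[155:245,315:415]=255
n,l,st,ce=cv2.connectedComponentsWithStats(mp&k);print([(st[i].tolist(),ce[i].round(1).tolist()) for i in range(1,n) if 8<st[i,4]<120])
E
```

```text
[354 197  30  33 508] [368.22637795 214.37992126]
rect mm ((417.26422119140625, -323.1334228515625), (68.3452377319336, 102.64801025390625), 74.44402313232422)
dir 173.33980909044635 0.05661786602880277
dir 173.48347195262002 0.056098220506425066
disc ((473.5973815917969, -330.38525390625), 125.55419921875)
74 [327.46920317 200.39955849]
254 [396.15304766 184.32107815]
344 [350.61248796 162.82344484]
[([326, 199, 4, 4, 16], [327.5, 200.5])]
```

Post_left is at top (327.5,200.5), which gives the bay bearing as 164.0°, and the disc axis is confirmed at (0.4736,-0.330). The alignment holds. Now I lower the shut fingers behind the tab.

Call:
{"method": "step_arm", "body": {
  "steps": [
    [[0.002,0,0.03,0,0,0,0],[0.002,0,0.055,0,0,0,0],[0.002,0,0.068,0,0,0,0],[0.002,0,0.071,0,0,0,0],[0.002,0,0.071,0,0,0,0],[-0.004,0,0.071,0,0,0,0],[-0.009,0,0.071,0,0,0,0],[-0.013,0,0.071,0,0,0,0]]
  ]
}}

```text
time_s: 9.4
position: [0.6002, 0.2268, 0.1792]
tcp_rot: [0.994, -0.108, 0.001, -0.0]
ft_force: [0.4, 0.5, 0.9]
width: 0.0
grasp_force: 0.2
```

```bash
python3 - <<'E'
from h import *
s=observe();print(s["position"],s["ft_force"])
a=grab_frame("scene");cv2.imwrite("pics/c7.png",crop(a,150,170,110,120,4.5))
E
```

```text
[0.60016528 0.226781   0.1792275 ] [0.37004117 0.48394383 0.91105568]
```

View pics/c7.png

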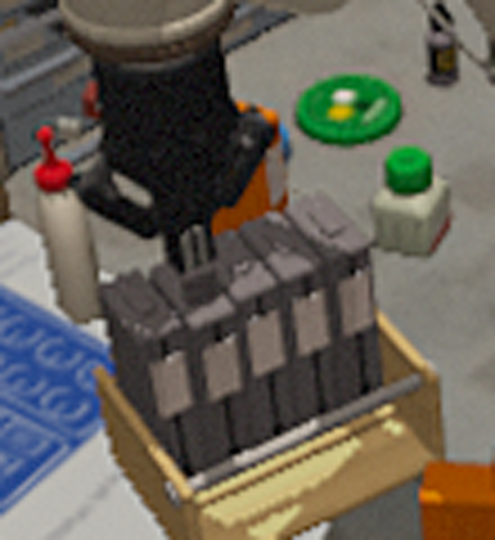

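The fingers are right behind the tab (scene crop about (195,275), i.e. scene (193,231)), and the row is undisturbed. Now I pull.

Call:
{"method": "step_arm", "body": {
  "steps": [
    [[-0.004,0,0,0,0,0,0],[-0.008,0,0,0,0,0,0],[-0.012,0,0,0,0,0,0],[-0.016,0,0,0,0,0,0],[-0.02,0,0,0,0,0,0],[-0.024,0,0,0,0,0,0],[-0.028,0,0,0,0,0,0],[-0.032,0,0,0,0,0,0],[-0.036,0,0,0,0,0,0],[-0.04,0,0,0,0,0,0],[-0.044,0,0,0,0,0,0],[-0.048,0,0,0,0,0,0],[-0.051,0,0,0,0,0,0],[-0.054,0,0,0,0,0,0]]
  ]
}}

```text
time_s: 10.85
position: [0.5475, 0.2382, 0.1783]
tcp_rot: [0.994, -0.108, -0.0, -0.0]
ft_force: [-0.0, -0.4, -0.4]
width: 0.002
grasp_force: 0.0
```

```bash
python3 - <<'E'
from h import *
s=observe();print(s["position"],s["ft_force"])
a=grab_frame("scene");cv2.imwrite("pics/s8.png",a)
p=cv2.imread("pics/scene3.png");d=cv2.absdiff(a,p).max(2)
# rest of the row: change outside the case
for n,y in(("+65",.065),("+32",.0325),("0",0),("-32",-.0325),("-65",-.065)):
    R=np.array([[.976,.216],[-.216,.976]]);q=np.array([.600,.197])+R@np.array([-.032,y])
    u=px("scene",(*q,.11)).astype(int);print(n,u,d[u[1]-3:u[1]+4,u[0]-3:u[0]+4].mean().round(1))
E
```

```text
[0.54749729 0.23821423 0.17834206] [-0.03200614 -0.37349986 -0.4006121 ]
+65 [186 256] 6.5
+32 [197 251] 53.3
0 [208 247] 27.4
-32 [218 242] 11.4
-65 [228 238] 10.0
```

Call:
{"method": "step_arm", "body": {
  "steps": [
    [[-0.003,0,0,0,0,0,0],[-0.006,0,0,0,0,0,0],[-0.009,0,0,0,0,0,0],[-0.012,0,0,0,0,0,0],[-0.015,0,0,0,0,0,0],[-0.018,0,0,0,0,0,0],[-0.021,0,0,0,0,0,0],[-0.024,0,0,0,0,0,0],[-0.024,0,0,0,0,0,0],[-0.024,0,0,0,0,0,0]]
  ]
}}

```text
time_s: 11.9
position: [0.5243, 0.2434, 0.1784]
tcp_rot: [0.994, -0.108, 0.0, -0.0]
ft_force: [0.9, 0.3, -0.6]
width: 0.003
grasp_force: 0.0
```

Call:
{"method": "step_arm", "body": {
  "steps": [
    [[0.005,0,-0.02,0,0,0,0.03],[0.01,0,-0.06,0,0,0,0.06],[0.01,0,-0.1,0,0,0,0.06],[0.01,0,-0.12,0,0,0,0.06],[0.01,0,-0.12,0,0,0,0.06],[0.01,0,-0.12,0,0,0,0.06]]
  ]
}}

```text
time_s: 12.5
position: [0.5342, 0.2411, 0.298]
tcp_rot: [0.994, -0.108, -0.0, -0.0]
ft_force: [0.1, 0.6, -0.8]
width: 0.703
grasp_force: 0.0
```

```bash
python3 - <<'E'
from h import *
s=observe();print(s["position"],s["ft_force"],s["joint_pos"].round(2))
a=grab_frame("scene");b=grab_frame("top");cv2.imwrite("pics/s9.png",a);cv2.imwrite("pics/t9.png",b)
cv2.imwrite("pics/c8.png",np.hstack([crop(a,155,195,100,110,4),crop(b,140,190,100,110,4)]))
E
```

```text
[0.53418758 0.24108858 0.29799947] [ 0.14515872  0.5899926  -0.82418437] [0.29 0.16 1.31 0.   1.67 2.08]
```

View pics/c8.png

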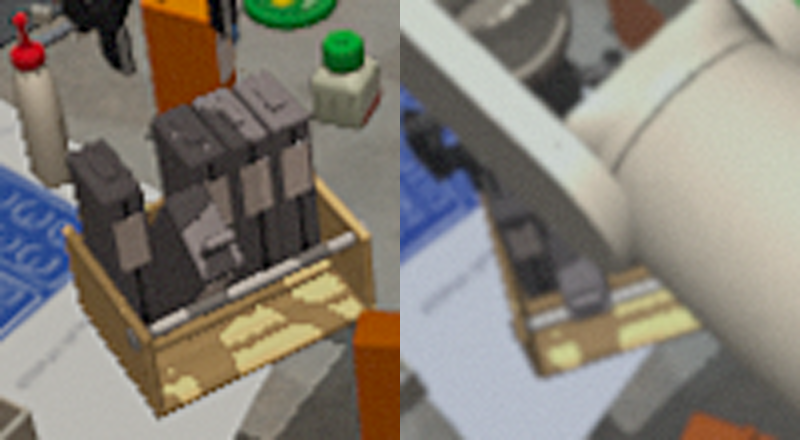

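The case leans on the rail: the tab and top are at scene (210,258) and top (186,261). The other four cases stand. Next I work out its lean from these points.

```bash
python3 - <<'E'
from h import *
X,e=tri((210.5,258),(185.75,260.75));print("tab",X,e)
ya=-.218;ex=np.array([np.cos(ya),np.sin(ya)]);ey=np.array([-ex[1],ex[0]])
t0=np.array([.596,.2283]);O=t0+.014*ex-.0325*ey;print("O",O, "rail",O-.076*ex)
d=X[:2]-O;print("tab in rack",d@ex,d@ey,X[2])
def P(th,x,y,z): # case coords, x from front face, z up from underside
    rx=-.032+x*np.cos(th)-z*np.sin(th);rz=.008+z*np.cos(th)+x*np.sin(th);return np.array([*(O+rx*ex+(.0325+y)*ey),rz])
for th in(.5,.55,.6,.65):
    print(th,"tab",P(th,.018,0,.162).round(4))
    for n,o in(("scene",(155,195)),("top",(140,190))):
        print("  ",n,[((px(n,P(th,*c))-o)*4).round().astype(int).tolist() for c in((.0,.0155,.15),(0,-.0155,.15),(.064,-.0155,.15),(.064,.0155,.15),(.014,.011,.175),(.014,-.011,.175))])
E
```

```text
tab [0.51913241 0.24066953 0.12954511] [np.float64(0.006065435459812494), np.float64(0.006065435459812394)]
O [0.60263963 0.19354133] rail [0.5284384  0.20997841]
tab in rack -0.09172352906253471 0.027952045121267068 0.12954510884019924
0.5 tab [0.518  0.2456 0.1588]
   scene [[193, 261], [235, 243], [192, 162], [150, 179], [194, 227], [224, 214]]
   top [[165, 305], [208, 292], [182, 204], [139, 217], [164, 287], [196, 278]]
0.55 tab [0.5107 0.2472 0.1555]
   scene [[198, 271], [240, 253], [198, 170], [156, 187], [200, 239], [230, 225]]
   top [[168, 316], [211, 302], [185, 215], [142, 227], [168, 300], [199, 290]]
0.6 tab [0.5036 0.2488 0.1519]
   scene [[203, 281], [245, 263], [203, 178], [161, 196], [206, 250], [236, 237]]
   top [[171, 326], [214, 313], [188, 225], [145, 238], [172, 312], [203, 302]]
0.65 tab [0.4967 0.2503 0.1479]
   scene [[208, 291], [249, 273], [209, 187], [167, 204], [212, 262], [242, 248]]
   top [[174, 336], [217, 323], [192, 237], [148, 249], [175, 324], [206, 315]]
```

```bash
python3 - <<'E'
from h import *
a=cv2.imread("pics/s9.png");g=a.astype(int).sum(2)//3
np.set_printoptions(linewidth=200)
print("cols",list(range(192,220)))
for y in range(234,272):print(y,' '.join(f"{v:3d}" for v in g[y,192:220]))
E
```

```text
cols [192, 193, 194, 195, 196, 197, 198, 199, 200, 201, 202, 203, 204, 205, 206, 207, 208, 209, 210, 211, 212, 213, 214, 215, 216, 217, 218, 219]
234 139 140  85  44  47  43  43  47  63  72  76  78  77  77  73  66  55  56  50  51  47  51  51  47  54  30  20  39
235 137 145  89  37  42  53  46  44  48  66  78  71  74  65  55  48  48  51  53  48  49  50  51  54  43  28  35  99
236 135 145  98  48  46  55  50  42  49  49  65  67  54  56  49  22  38  54  44  52  52  49  51  62  66  84  88 104
237 136 140 107  55  43  46  44  51  51  49  52  49  47  50  55  19  37  49  45  45  48  48  46  87  92 102 101  98
238 137 141 114  62  40  48  46  51  49  47  50  49  52  44  52  29  38  44  42  57  44  46  49  95 104  99  96  97
239 130 139 124  73  40  45  47  47  48  47  51  56  46  46  50  29  21  55  86  77  51  43  45  81  98  99  96  99
240 127 132 136  85  41  49  50  49  50  47  47  48  47  49  82  68  75  94 104  87  52  44  49  71  94  95  98  97
241 158 135 135  83  43  46  46  46  50  45  54  71  65  62  81  91 103 101 101  90  59  46  54  63  98 102  97  97
242 186 178 148 101  51  4
[... 2753 characters left out ...]
 164
266  48  44  48  47  45  49  49  47  53  47  48  44  49  42  62  97  89  89  84  49  62 137 172 190 176 165 145 112
267  54  53  41  46  49  53  49  45  49  46  49  45  39  41  75  97  87  79  79  81 167 190 179 167 138 108  79  67
268  52  50  43  50  48  43  47  49  47  45  49  44  42  74  83  83  84 102 107 101 166 167 135 102  85  78  98 103
269  48  51  51  53  48  49  51  52  51  55  44  40  64  78  88 102 111 115 107  90 105 102  80  68  99 116 120 102
270  47  47  43  47  54  46  48  44  42  42  36  48  83 106 110 111 106  98  84  72  65  78 106 112 121 114  89  72
271  40  50  49  40  49  46  46  39  36  46  87 102 105 109 105  96  80  66  63 100 113 115 119 108  92  80  73 149
```

```bash
cat >> h.py <<'E'
th=.59;ya=-.218;ex=np.array([np.cos(ya),np.sin(ya)]);ey=np.array([-ex[1],ex[0]])
O=np.array([.60264,.19354])
def PC(x,z,t=th,dy=0):
    rx=-.032+x*np.cos(t)-z*np.sin(t);rz=.008+z*np.cos(t)+x*np.sin(t);return np.array([*(O+rx*ex+(.0325+dy)*ey),rz])
def tool(y,t): # yaw y, leaned back by t so the fingers point outward
    return Ro.from_euler("z",y)*Ro.from_euler("y",-t)*yaw(0)
E
python3 - <<'E'
from h import *
print("orange",onz("scene",(258,319),0),onz("scene",(258,272),.15), onz("top",(222,322),0))
R=tool(ya,th).as_matrix();print(R.round(2))
G=PC(.032,.121);print("grasp TCP",G,"rack yaw",ya)
w=[(PC(.032,.121+h),tool(ya,th),.05) for h in(.11,.06,.03,0)]
for q in rows(w):print(q)
print(observe()["position"],px("scene",PC(.032,.15)))
E
```

```text
orange [0.35084028 0.22359745 0.        ] [0.3686069  0.19830095 0.15      ] [0.3570284  0.23151264 0.        ]
[[ 0.81 -0.22  0.54]
 [-0.18 -0.98 -0.12]
 [ 0.56  0.   -0.83]]
grasp TCP [0.5386608  0.24100055 0.12634737] rack yaw -0.218
[-0.0564, -0.0011, 0.0794, 0.0, 33.9, 0.1, 0.05]
[-0.0285, -0.0011, 0.1209, 0.0, 33.9, 0.1, 0.05]
[-0.0118, -0.0011, 0.1458, 0.0, 33.9, 0.1, 0.05]
[0.005, -0.0011, 0.1707, 0.0, 33.9, 0.1, 0.05]
[0.53387254 0.24104522 0.29702492] [205.48417261 251.81920728]
```

Call:
{"method": "step_arm", "body": {
  "steps": [
    [[-0.014,0,0.012,0,7,0,0.05],[-0.028,0,0.025,0,14,0,0.05],[-0.042,0,0.037,0,21,0,0.05],[-0.056,-0.001,0.05,0,28,0,0.05],[-0.056,-0.001,0.07,0,33.9,0,0.05],[-0.056,-0.001,0.079,0,33.9,0,0.05],[-0.056,-0.001,0.079,0,33.9,0,0.05]]
  ]
}}

```text
time_s: 13.3
position: [0.4789, 0.2541, 0.2177]
tcp_rot: [0.952, -0.103, 0.288, 0.032]
ft_force: [-0.2, 0.1, 0.3]
width: 0.585
grasp_force: 0.0
```

```bash
python3 - <<'E'
from h import *
w=[(PC(.032,.121+h),tool(ya,th),.05) for h in(.11,.06,.03,0)]
for q in rows(w):print(q)
s=observe();print(s["joint_pos"].round(2),s["ft_force"].round(1))
E
```

```text
[0.0001, -0.0001, -0.0, 0.0, 0.2, 0.2, 0.05]
[0.0002, -0.0002, 0.05, 0.0, 0.2, 0.2, 0.05]
[0.0003, -0.0002, 0.08, 0.0, 0.2, 0.2, 0.05]
[0.0004, -0.0002, 0.11, 0.0, 0.2, 0.2, 0.05]
[ 0.58 -0.13  1.87 -0.48  1.02  2.54] [-0.2  0.1  0.3]
```

Call:
{"method": "step_arm", "body": {
  "steps": [
    [[0,0,0.02,0,0,0,0.05],[0,0,0.045,0,0,0,0.05],[0,0,0.065,0,0,0,0.05],[0,0,0.08,0,0,0,0.05],[0,0,0.09,0,0,0,0.05],[0,0,0.1,0,0,0,0.05],[0,0,0.106,0,0,0,0.05],[0,0,0.11,0,0,0,0.05],[0,0,0.11,0,0,0,0.05]]
  ]
}}

```text
time_s: 14.2
position: [0.5397, 0.2409, 0.1279]
tcp_rot: [0.951, -0.103, 0.29, 0.032]
ft_force: [-0.5, 0.2, -0.3]
width: 0.587
grasp_force: 0.0
```

Call:
{"method": "step_arm", "body": {
  "steps": [
    [[0,0,0,0,0,0,0.044],[0,0,0,0,0,0,0.039],[0,0,0,0,0,0,0.036],[0,0,0,0,0,0,0.034],[0,0,0,0,0,0,0.034]]
  ],
  "grip_force": 20
}}

```text
time_s: 14.7
position: [0.5395, 0.2411, 0.1282]
tcp_rot: [0.951, -0.103, 0.29, 0.031]
ft_force: [-0.3, 0.5, 0.5]
width: 0.4
grasp_force: 0.0
```

No contact at 34 mm opening, so the jaws are centred to about 1.5 mm. Closing on the case.

Call:
{"method": "step_arm", "body": {
  "steps": [
    [[0,0,0,0,0,0,0.031],[0,0,0,0,0,0,0.028],[0,0,0,0,0,0,0.022],[0,0,0,0,0,0,0.022],[0,0,0,0,0,0,0.022]]
  ],
  "grip_force": 35
}}

```text
time_s: 15.2
position: [0.5396, 0.241, 0.1282]
tcp_rot: [0.951, -0.103, 0.29, 0.031]
ft_force: [-1.2, -0.0, 3.4]
width: 0.358
grasp_force: 36.2
```

```bash
python3 - <<'E'
from h import *
s=observe();print(s["position"],s["ft_force"].round(1),s["ft_torque"].round(2),s["width"]*.0854,s["grasp_force"],s["joint_pos"].round(2))
E
```

```text
[0.53961019 0.24101647 0.12815632] [-1.2 -0.   3.4] [-0.05  0.1   0.02] 0.030530838234875686 36.20941400527954 [ 0.48  0.03  1.91 -0.53  0.79  2.57]
```

Gripped at 30.6 mm, which matches the 31 mm case. Now I draw it out along its axis, easing it off the rail.

Call:
{"method": "step_arm", "body": {
  "steps": [
    [[0.001,0,-0.003,0,0,0,0.022],[0.002,0,-0.008,0,0,0,0.022],[0.003,0,-0.015,0,0,0,0.022],[0.003,0,-0.023,0,0,0,0.022],[0.004,0,-0.032,0,0,0,0.022],[0.004,0,-0.042,0,0,0,0.022],[0.005,0,-0.052,0,0,0,0.022],[0.005,0,-0.062,0,0,0,0.022],[0.006,0,-0.073,0,0,0,0.022],[0.006,0,-0.084,0,0,0,0.022],[0.007,0,-0.095,0,0,0,0.022],[0.007,0,-0.106,0,0,0,0.022],[0.007,0,-0.117,0,0,0,0.022],[0.007,0,-0.125,0,0,0,0.022],[0.007,0,-0.13,0,0,0,0.022]]
  ]
}}

```text
time_s: 16.7
position: [0.4741, 0.2555, 0.2406]
tcp_rot: [0.951, -0.103, 0.29, 0.031]
ft_force: [-0.8, 0.2, -2.6]
width: 0.363
grasp_force: 35.8
```

```bash
python3 - <<'E'
from h import *
s=observe();p=s["position"];print(p,s["ft_force"].round(1),s["width"]*.0854,s["joint_pos"].round(2))
m=np.array([.4736,-.3300]);b=np.radians(164);B=m+.066*np.array([np.cos(b),np.sin(b)]);yb=np.radians(-16);print("bay",B)
w=[(p+[0,0,.05],tool(ya,th),.022),(p+[0,0,.10],tool(ya,th),.022)]
P=p+[0,0,.10];Q=np.array([*B,.33])
for t in np.linspace(0,1,17)[1:]:
    k=min(1,t*2.0);w.append((P+t*(Q-P),tool(ya+t*(yb-ya),th*(1-k)),.022))
for q in rows(w):print(q)
E
```

```text
[0.47406722 0.25553348 0.2406338 ] [-0.8  0.2 -2.6] 0.030985765696573433 [ 0.59 -0.15  1.85 -0.48  1.06  2.53]
bay [ 0.41015673 -0.31180793]
[0.0279, -0.0, -0.0415, -0.1, -0.1, 0.1, 0.022]
[0.0558, -0.0001, -0.083, -0.1, -0.1, 0.1, 0.022]
[0.0585, 0.0354, -0.0804, -0.2, -4.3, 0.3, 0.022]
[0.0612, 0.0709, -0.0778, -0.3, -8.6, 0.5, 0.022]
[0.0639, 0.1064, -0.0752, -0.4, -12.8, 0.7, 0.022]
[0.0667, 0.1419, -0.0726, -0.5, -17.0, 0.9, 0.022]
[0.0694, 0.1774, -0.07, -0.5, -21.2, 1.1, 0.022]
[0.0721, 0.2129, -0.0674, -0.5, -25.5, 1.3, 0.022]
[0.0748, 0.2484, -0.0648, -0.6, -29.7, 1.6, 0.022]
[0.0775, 0.2839, -0.0622, -0.6, -33.9, 1.8, 0.022]
[0.0802, 0.3194, -0.0596, -0.6, -33.9, 2.0, 0.022]
[0.083, 0.3548, -0.057, -0.7, -33.9, 2.2, 0.022]
[0.0857, 0.3903, -0.0543, -0.8, -33.9, 2.4, 0.022]
[0.0884, 0.4258, -0.0517, -0.8, -33.9, 2.6, 0.022]
[0.0911, 0.4613, -0.0491, -0.9, -33.9, 2.9, 0.022]
[0.0938, 0.4968, -0.0465, -1.0, -33.9, 3.1, 0.022]
[0.0965, 0.5323, -0.0439, -1.0, -33.9, 3.3, 0.022]
[0.0992, 0.5678, -0.0413, -1.1, -33.9, 3.5, 0.022]
```

Lifted clear, with about 2.6 N of weight. Carrying it to above the bay.

Call:
{"method": "step_arm", "body": {
  "steps": [
    [[0.014,0,-0.021,0,0,0,0.022],[0.035,0,-0.052,0,0,0,0.022],[0.056,0,-0.083,0,0,0,0.022],[0.059,0.025,-0.081,0,-3,0,0.022],[0.061,0.06,-0.079,0,-7,0.3,0.022],[0.064,0.1,-0.076,-0.2,-11,0.6,0.022],[0.067,0.14,-0.073,-0.3,-15,0.8,0.022],[0.07,0.18,-0.07,-0.4,-19,1.1,0.022],[0.073,0.22,-0.067,-0.5,-23,1.3,0.022],[0.076,0.26,-0.064,-0.6,-27,1.6,0.022],[0.079,0.3,-0.061,-0.6,-30,1.8,0.022],[0.082,0.34,-0.058,-0.7,-32,2.1,0.022],[0.085,0.38,-0.055,-0.8,-33.5,2.4,0.022],[0.088,0.42,-0.052,-0.8,-33.9,2.6,0.022],[0.091,0.46,-0.049,-0.9,-33.9,2.9,0.022],[0.094,0.497,-0.046,-1,-33.9,3.1,0.022],[0.096,0.527,-0.044,-1,-33.9,3.3,0.022],[0.098,0.55,-0.042,-1.1,-33.9,3.4,0.022],[0.099,0.568,-0.041,-1.1,-33.9,3.5,0.022],[0.099,0.568,-0.041,-1.1,-33.9,3.5,0.022]]
  ]
}}

```text
time_s: 18.7
position: [0.4099, -0.3139, 0.3285]
tcp_rot: [0.99, -0.14, -0.001, 0.0]
ft_force: [-0.2, 0.4, -2.5]
width: 0.355
grasp_force: 35.9
```

```bash
python3 - <<'E'
from h import *
s=observe();p=s["position"];R=Ro.from_quat(s["tcp_rot"]).as_matrix();print(p,s["ft_force"].round(1),s["width"]*.0854,s["joint_pos"].round(2),R.round(3).tolist())
a=grab_frame("scene");b=grab_frame("top");cv2.imwrite("pics/s10.png",a);cv2.imwrite("pics/t10.png",b)
h=cv2.cvtColor(b,cv2.COLOR_BGR2HSV)
# is post_left seen in place?
for A in(74,254,344):
    r=np.radians(A);u=px("scene",(.4736+.112*np.cos(r),-.33+.112*np.sin(r),.078));v=px("top",(.4736+.112*np.cos(r),-.33+.112*np.sin(r),.078));print(A,u.round(1),a[int(round(u[1])),int(round(u[0]))],v.round(1),b[int(round(v[1])),int(round(v[0]))])
for z in(.18,.25,.34,.38):print("case px",z,px("scene",(.41,-.312,z)).round(),px("top",(.41,-.312,z)).round())
w=[((.4102,-.3118,z),tool(np.radians(-16),0),.022) for z in(.33,.19,.16,.154)]
for q in rows(w):print(q)
E
```

```text
[ 0.40994503 -0.31385165  0.32846565] [-0.2  0.4 -2.5] 0.030324510140754837 [-0.8   0.01  1.41 -0.    1.72  1.05] [[0.961, -0.278, -0.001], [-0.278, -0.961, 0.0], [-0.001, 0.0, -1.0]]
74 [323.1 198.3] [ 81  94 103] [327.5 200.3] [121 124 126]
254 [377.2 178.1] [187 199 212] [396.2 184.3] [177 195 192]
344 [331.9 171.6] [ 76  93 102] [350.7 162.8] [179 183 184]
case px 0.18 [366. 173.] [375. 194.]
case px 0.25 [368. 154.] [379. 182.]
case px 0.34 [372. 128.] [384. 164.]
case px 0.38 [373. 115.] [387. 155.]
[-0.0002, -0.0002, -0.0011, 0.0, 0.0, -0.0, 0.022]
[-0.0001, -0.0002, 0.1389, 0.0, 0.0, -0.0, 0.022]
[-0.0001, -0.0002, 0.1689, 0.0, 0.0, -0.0, 0.022]
[-0.0001, -0.0002, 0.1749, 0.0, 0.0, -0.0, 0.022]
```

Call:
{"method": "step_arm", "body": {
  "steps": [
    [[0,0,0.02,0,0,0,0.022],[0,0,0.05,0,0,0,0.022],[0,0,0.08,0,0,0,0.022],[0,0,0.11,0,0,0,0.022],[0,0,0.135,0,0,0,0.022],[0,0,0.15,0,0,0,0.022],[0,0,0.158,0,0,0,0.022],[0,0,0.163,0,0,0,0.022],[0,0,0.166,0,0,0,0.022],[0,0,0.168,0,0,0,0.022],[0,0,0.168,0,0,0,0.022]]
  ]
}}

```text
time_s: 19.9
position: [0.4104, -0.3123, 0.1614]
tcp_rot: [0.99, -0.139, 0.0, 0.0]
ft_force: [0.2, -1.3, -2.1]
width: 0.354
grasp_force: 35.9
```

Call:
{"method": "step_arm", "body": {
  "steps": [
    [[0,0,0.001,0,0,0,0.022],[0,0,0.002,0,0,0,0.022],[0,0,0.003,0,0,0,0.022],[0,0,0.003,0,0,0,0.022]]
  ]
}}

```text
time_s: 20.3
position: [0.4102, -0.3122, 0.1579]
tcp_rot: [0.99, -0.139, -0.0, 0.0]
ft_force: [-0.7, 0.2, -3.0]
width: 0.358
grasp_force: 35.9
```

Call:
{"method": "step_arm", "body": {
  "steps": [
    [[0,0,0.0005,0,0,0,0.022],[0,0,0.001,0,0,0,0.022],[0,0,0.0015,0,0,0,0.022],[0,0,0.0015,0,0,0,0.022]]
  ]
}}

```text
time_s: 20.7
position: [0.4103, -0.3122, 0.1565]
tcp_rot: [0.99, -0.139, -0.0, 0.0]
ft_force: [-0.1, 0.2, -2.7]
width: 0.357
grasp_force: 35.9
```

Call:
{"method": "step_arm", "body": {
  "steps": [
    [[0,0,0.0005,0,0,0,0.022],[0,0,0.001,0,0,0,0.022],[0,0,0.0015,0,0,0,0.022],[0,0,0.0015,0,0,0,0.022]]
  ]
}}

```text
time_s: 21.1
position: [0.4105, -0.3125, 0.1557]
tcp_rot: [0.99, -0.139, 0.0, 0.001]
ft_force: [-0.2, 1.3, 5.8]
width: 0.358
grasp_force: 37.1
```

Contact felt at z = 0.156, as predicted. Releasing gently.

Call:
{"method": "step_arm", "body": {
  "steps": [
    [[0,0,0,0,0,0,0.03],[0,0,0,0,0,0,0.032],[0,0,0,0,0,0,0.036],[0,0,0,0,0,0,0.042],[0,0,0,0,0,0,0.05],[0,0,0,0,0,0,0.055],[0,0,0,0,0,0,0.055]]
  ],
  "grip_force": 20
}}

```text
time_s: 21.8
position: [0.4102, -0.3122, 0.155]
tcp_rot: [0.99, -0.139, -0.0, 0.0]
ft_force: [0.1, -0.2, 0.1]
width: 0.644
grasp_force: 0.0
```

Call:
{"method": "step_arm", "body": {
  "steps": [
    [[0,0,-0.01,0,0,0,0.055],[0,0,-0.03,0,0,0,0.055],[0,0,-0.06,0,0,0,0.055],[0,0,-0.1,0,0,0,0.055],[0,0,-0.14,0,0,0,0.055],[0,0,-0.18,0,0,0,0.055]]
  ]
}}

```text
time_s: 22.4
position: [0.41, -0.3119, 0.3376]
tcp_rot: [0.99, -0.139, 0.0, 0.0]
ft_force: [1.1, -1.5, 0.6]
width: 0.642
grasp_force: 0.0
```

```bash
python3 - <<'E'
from h import *
s=observe();p=s["position"];R=Ro.from_quat(s["tcp_rot"]).as_matrix();print(p,s["ft_force"],s["joint_pos"].round(2))
y0=np.degrees(np.arctan2(R[1,0],R[0,0]));w=[]
for a in np.linspace(0,92,17)[1:]: # swing base CCW, tool turning with it
    Z=Ro.from_euler("z",np.radians(a));q=Z.apply(p);q[2]=p[2]+.03;w.append((q,Z*Ro.from_quat(s["tcp_rot"]),.055))
for q in rows(w):print(q)
E
```

```text
[ 0.41004879 -0.3118555   0.33759322] [ 1.05095185 -1.45760297  0.63328004] [-0.8   0.01  1.39 -0.    1.74  1.05]
[0.0163, -0.049, -0.03, 0.0, 0.0, -5.7, 0.055]
[0.0276, -0.0995, -0.0301, 0.0, 0.0, -11.5, 0.055]
[0.0338, -0.1508, -0.0301, 0.0, 0.0, -17.2, 0.055]
[0.0348, -0.2024, -0.0302, 0.0, 0.0, -23.0, 0.055]
[0.0306, -0.2539, -0.0302, 0.0, 0.0, -28.7, 0.055]
[0.0213, -0.3048, -0.0302, 0.0, 0.0, -34.5, 0.055]
[0.0069, -0.3544, -0.0303, 0.0, 0.0, -40.2, 0.055]
[-0.0124, -0.4024, -0.0303, 0.0, 0.0, -46.0, 0.055]
[-0.0363, -0.4481, -0.0304, 0.0, 0.0, -51.7, 0.055]
[-0.0648, -0.4913, -0.0304, 0.0, 0.0, -57.5, 0.055]
[-0.0974, -0.5314, -0.0305, 0.0, 0.1, -63.2, 0.055]
[-0.1338, -0.568, -0.0305, 0.0, 0.1, -69.0, 0.055]
[-0.1738, -0.6008, -0.0306, 0.0, 0.1, -74.7, 0.055]
[-0.2168, -0.6294, -0.0306, 0.0, 0.1, -80.5, 0.055]
[-0.2625, -0.6535, -0.0307, 0.0, 0.1, -86.2, 0.055]
[-0.3104, -0.673, -0.0307, 0.0, 0.1, -92.0, 0.055]
```

The case is free. I swing the arm away to where the top camera sees the turntable.

Call:
{"method": "step_arm", "body": {
  "steps": [
    [[0.008,-0.024,-0.02,0,0,-3,0.055],[0.016,-0.049,-0.03,0,0,-6,0.055],[0.022,-0.075,-0.03,0,0,-8.5,0.055],[0.028,-0.1,-0.03,0,0,-11.5,0.055],[0.031,-0.125,-0.03,0,0,-14,0.055],[0.034,-0.151,-0.03,0,0,-17,0.055],[0.035,-0.177,-0.03,0,0,-20,0.055],[0.035,-0.202,-0.03,0,0,-23,0.055],[0.031,-0.254,-0.03,0,0,-29,0.055],[0.021,-0.305,-0.03,0,0,-34.5,0.055],[0.007,-0.354,-0.03,0,0,-40,0.055],[-0.012,-0.402,-0.03,0,0,-46,0.055],[-0.036,-0.448,-0.03,0,0,-52,0.055],[-0.065,-0.491,-0.03,0,0,-57.5,0.055],[-0.065,-0.491,-0.03,0,0,-57.5,0.055]]
  ]
}}

```text
time_s: 23.9
position: [0.4816, 0.1816, 0.3659]
tcp_rot: [0.934, 0.358, 0.0, -0.0]
ft_force: [0.8, 0.1, -0.3]
width: 0.643
grasp_force: 0.0
```

```bash
python3 - <<'E'
from h import *
b=grab_frame("top");a=grab_frame("scene");cv2.imwrite("pics/t11.png",b);cv2.imwrite("pics/s11.png",a)
o=cv2.imread("pics/top3.png");h=cv2.cvtColor(b,cv2.COLOR_BGR2HSV)
m=cv2.inRange(h,(0,0,120),(180,45,255));k=np.zeros_like(m);k[155:245,315:415]=255
n,l,st,ce=cv2.connectedComponentsWithStats(m&k);print("posts",[(st[i].tolist(),ce[i].round(1).tolist()) for i in range(1,n) if 5<st[i,4]<200])
# case: new grey pixels against the earlier picture
d=(cv2.absdiff(b,o).max(2)>35).astype(np.uint8)*255&k
n,l,st,ce=cv2.connectedComponentsWithStats(d);print("diff",[(st[i].tolist(),ce[i].round(1).tolist()) for i in range(1,n) if st[i,4]>20])
u=np.array([np.cos(np.radians(164)),np.sin(np.radians(164))]);v=np.array([-u[1],u[0]]);B=np.array([.4736,-.33])+.066*u
for z in(.033,.183):print(z,[px("top",(*(B+s*.032*u+t*.0155*v),z)).round(1).tolist() for s,t in((1,1),(1,-1),(-1,-1),(-1,1))])
print("tab top",px("top",(*(B+.014*u),.208)))
g=b.astype(int).sum(2)//3
for y in range(160,226,2):print(y,' '.join(f"{q:3d}" for q in g[y,345:400:2]))
s=observe();print(s["position"],s["joint_pos"].round(2))
E
```

```text
posts [([370, 176, 5, 4, 7], [372.0, 177.9]), ([341, 185, 4, 2, 7], [342.7, 185.4]), ([368, 184, 13, 12, 89], [373.3, 189.8]), ([326, 199, 4, 5, 17], [327.6, 200.6]), ([373, 198, 9, 6, 31], [377.1, 200.6])]
diff [([357, 186, 26, 41, 662], [370.3, 205.9]), ([323, 240, 16, 5, 52], [330.1, 242.6])]
0.033 [[375.2, 225.0], [365.7, 227.3], [359.0, 209.5], [368.4, 207.3]]
0.183 [[383.6, 201.7], [373.3, 204.2], [365.8, 185.4], [376.0, 183.0]]
tab top [377.71001733 193.27256542]
160 135 135 143 151 140 135 139 137 133 136 135 138 134 135 133 124 118 121 122 120 122 122 122 122 128 130 129 136
162 137 129 176 196 151 133 135 137 131 136 131 128 134 138 135 132 125 116 120 121 121 120 121 121 121 127 132 133
164 139 123 138 160 131 132 131 131 129 132 134 123 137 138 133 132 128 119 120 119 121 115 124 119 123 121 130 128
166 128 108  86  97 127 137 136 136 137 140 136 129 134 132 134 138 130 122 124 123 121 122 122 124 120 121 124 133
168 125  97  87 108 155 160 161 162 164 162 160 156 147 140 138 136 137 129 127 118 118 123 120 124 121 119 120 121
170 131  96  89 125 165 166 166 164 164 166 1
[... 2575 characters left out ...]
 80 157 171 167 169 167 165 166 164 166 146 119
216 162 163 165 162 170 156  89 144 140  66  64  62  63  68  67  62  76 159 172 165 167 167 166 168 169 158 124 118
218 168 171 166 167 168 167 116  99 153  91  62  63  69  66  63  63  75 117 172 168 166 167 169 172 170 144 120 117
220 168 170 168 171 170 169 150  88 156 117  66  60  66  66  60  82 123  89 162 168 170 165 167 166 153 122 120 120
222 168 170 169 171 168 169 163  97 119 142  75  63  70  61  57 115 175 103 136 173 165 163 167 154 122 122 121 122
224 169 167 165 168 169 172 170 135  94 157  91  61  67  69  91 148 187 146 141 167 166 169 161 124 118 121 118 122
[0.4826769  0.17912139 0.36560377] [ 0.21  0.01  1.33 -0.    1.79  1.05]
```

The measurements show the case upright in the bay: its top face is at top (366–383, 185–204), as predicted for z = 0.183. Post_left is still at (327.6,200.6), so the bay is still in line. Last check of the row, then hand in.

```bash
python3 - <<'E'
from h import *
a=cv2.imread("pics/s11.png");p=cv2.imread("pics/s9.png");ok=True
for y in(.065,0,-.0325,-.065):
    for x,z in((-.032,.12),(-.032,.085),(0.02,.158)):
        u=px("scene",(*(O+x*ex+y*ey),z)).round().astype(int);s=np.s_[u[1]-2:u[1]+3,u[0]-2:u[0]+3]
        print(y,x,z,u,a[s].mean().round(),p[s].mean().round())
E
```

```text
0.065 -0.032 0.12 [187 252] 102.0 98.0
0.065 -0.032 0.085 [188 261] 81.0 77.0
0.065 0.02 0.158 [177 232] 126.0 85.0
0 -0.032 0.12 [208 243] 103.0 90.0
0 -0.032 0.085 [209 252] 76.0 123.0
0 0.02 0.158 [198 223] 113.0 72.0
-0.0325 -0.032 0.12 [218 239] 102.0 100.0
-0.0325 -0.032 0.085 [219 248] 69.0 66.0
-0.0325 0.02 0.158 [209 219] 101.0 116.0
-0.065 -0.032 0.12 [228 235] 102.0 110.0
-0.065 -0.032 0.085 [229 244] 63.0 69.0
-0.065 0.02 0.158 [219 215] 108.0 122.0
```

The four cases stand as before; the only differences are the arm's shadow and the removed case.

```bash
python3 -c "
from cell import *
print(job_done())"
```

```text
the job is handed in; nothing more can be done
None
```

The job is handed in at about 24 s of the 72 s allowed: the case with the tall tab stands upright in the bay, the bay is in line with the pointer to within about 1°, and the other four cases still stand in the rack.

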